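# Put the wire spools away on the fly-tying bench

### The job

Put away the wire spools: stand the wide, the medium and the slim spool each upright in the brass dish of its size (wide in the large dish, medium in the medium, slim in the small), flat on the dish's floor, and stand the tiny spool upright on top of the wide one, near its middle. Leave the bead jar, the glue bottle and the note pad where they are.

Things in the scene. Friction and masses are not known exactly. Their poses are not given: they have to be found in the camera images.
- spool_wide: Wide flat spool, 62 mm diameter, 26 mm high: silver wire on a spool with grey flanges and a dark bore, standing upright (axis vertical, body z up); loose; solid all round, can be gripped across its diameter anywhere on its height, any yaw. Origin at the centre of its underside.
- spool_medium: Medium spool, 43 mm diameter, 32 mm high: silver wire on a spool with grey flanges and a dark bore, standing upright (axis vertical, body z up); loose; solid all round, can be gripped across its diameter anywhere on its height, any yaw. Origin at the centre of its underside.
- spool_slim: Slim, tall spool, 26 mm diameter, 46 mm high: silver wire on a spool with grey flanges and a dark bore, standing upright (axis vertical, body z up); loose; solid all round, can be gripped across its diameter anywhere on its height, any yaw. Origin at the centre of its underside.
- spool_tiny: Tiny spool, 20 mm diameter, 22 mm high: silver wire on a spool with grey flanges and a dark bore, standing upright (axis vertical, body z up); loose; solid all round, can be gripped across its diameter anywhere on its height, any yaw. Origin at the centre of its underside.
- dish_large: Large dish, 86 mm outside, 80 mm inside diameter: shallow round brass dish, fixed to the desk; origin at the centre of its underside, on the desk. Floor 3 mm thick, rim 3 mm thick and 8 mm high above the desk. 
- dish_medium: Medium dish, 65 mm outside, 59 mm inside diameter: shallow round brass dish, fixed to the desk; origin at the centre of its underside, on the desk. Floor 3 mm thick, rim 3 mm thick and 8 mm high above the desk. 
- dish_small: Small dish, 48 mm outside, 42 mm inside diameter: shallow round brass dish, fixed to the desk; origin at the centre of its underside, on the desk. Floor 3 mm thick, rim 3 mm thick and 8 mm high above the desk. 
- bead_jar: Amber glass jar with a white lid, 42 mm diameter, 40 mm high, loose; origin at the centre of its underside. A bystander: not to be disturbed.
- glue_bottle: White bottle with a blue cap, 32 mm diameter, 75 mm high, loose; origin at the centre of its underside. A bystander: not to be disturbed.
- note_pad: Square yellow pad of notes, 51 x 51 x 12 mm, lying flat, loose; origin at the centre of its underside. A bystander: not to be disturbed.
Things that resemble listed ones, but are neither listed nor needed, are in the scene too. What is shaped like the dish_large but brown or turquoise is not meant.

How it is judged:
At the end, for the whole second after the job is handed in: Wide, medium and slim spool stand in the large, medium and small dish, within 12 mm of its centre, underside 0.5 to 6 mm above the dish's underside; tiny spool on the wide one, within 18 mm of its axis, 22 to 30 mm above its underside; all upright within 0.12 rad, slower than 0.03 m/s (horizontal distance between spool_wide and dish_large below 0.012 m and z of spool_wide in the frame of dish_large between 0.0005 and 0.006 m and horizontal distance between spool_medium and dish_medium below 0.012 m and z of spool_medium in the frame of dish_medium between 0.0005 and 0.006 m and horizontal distance between spool_slim and dish_small below 0.012 m and z of spool_slim in the frame of dish_small between 0.0005 and 0.006 m and horizontal distance between spool_tiny and spool_wide below 0.018 m and z of spool_tiny in the frame of spool_wide between 0.022 and 0.03 m and angle between each of spool_wide, spool_medium, spool_slim, spool_tiny's own z axis and vertical below 0.12 rad and linear speed of each of spool_wide, spool_medium, spool_slim, spool_tiny below 0.03 m/s); the robot touches nothing.
It fails at once if the bead jar is pushed more than 25 mm from its place or tipped over (distance of bead_jar from where it was at the start of the episode above 0.025 m or angle between bead_jar's own z axis and vertical above 0.6 rad).
It fails at once if the glue bottle is pushed more than 25 mm from its place or tipped over (distance of glue_bottle from where it was at the start of the episode above 0.025 m or angle between glue_bottle's own z axis and vertical above 0.6 rad).
It fails at once if the note pad is pushed more than 25 mm from its place or tipped over (distance of note_pad from where it was at the start of the episode above 0.025 m or angle between note_pad's own z axis and vertical above 0.6 rad).
It also fails if it takes over 96 s, if anything falls off the work surface, if the arm or the gripper's body presses on something with over 40 N, if the wrist force passes 120 N, or if a joint passes its speed limit or range.

### The arm

A 7-joint arm with a two-finger parallel gripper is mounted at the origin on the work surface. World frame = base frame: x ahead of the robot, y to its left, z up, the work surface at z = 0. Lengths are in m, angles in rad, forces in N, time in s.
With the tool pointing down it reaches from about 0.4 to 0.85 m from the base axis. Payload 10.4 kg.
Tool frame: the origin (TCP) lies at the very end of the fingers, on their centre line; the grasp point (between the pads) lies 19 mm behind it; z points along the fingers, y is the line along which they close (so a half turn about z gives the same grasp; the last joint's range is limited). The gripper opens to 85 mm and grips with 20 to 120 N. Pads are 22 mm wide; open, the fingers measure 114 mm over their backs; the gripper's body (76 mm by 85 mm) begins 54 mm behind the grasp point. The pads swing forward as they close: fully open they stand 13 mm farther back than shut.
Start: joints at [-1.229, 0.332, -0.065, 1.46, 0.022, 1.35, -0.088], TCP at [0.223, 0.584, 0.231] pointing down, gripper open.
Joint ranges: [-2.6, 2.6], [-0.5, 2.12], [-1.47, 1.34], [0.16, 2.42], [-1.27, 4.41], [0.06, 2.06], [-2.6, 2.6]. Speed limits (rad/s): [2.22, 2.22, 2.79, 2.79, 3.14, 3.14, 3.14].

### API

Orientations are given as a unit quaternion [x, y, z, w].
In Python, from workcell import manip, vision, order gives the robot as it stands. The module is installed in compiled form; this text tells all that it offers.
- The arm moves only by the tool move_arm, never from a script. Its argument "motion" is a list of rows, each a list of 3 entries, a list of its own where there are three numbers: the shift along the tool's x, y, z scaled (see below), then the turn, a rotation vector about the tool's x, y, z scaled (see below), then the opening, from -1 (shut) to 1 (fully open). In form: [[[dx, dy, dz], [wx, wy, wz], hand], ...]. A call has 1 to 12 rows; each row shifts and turns the commanded pose from where the row before left it, along the tool's axes as they then stand; what a row does not reach is not made up. The controller multiplies each number of a shift by 0.75 m and each number of a turn by pi/4 rad. A row lasts 1/10 s, in which the tool goes at most 50 mm and 8.59 degrees, less where a joint would pass 70% of its speed; a pose out of reach is approached as far as the arm can. A call with a number of a shift or a turn outside -1 to 1 is refused whole. A call with a gripper value outside its range is refused whole. The fingers move at their own pace and stop on an object; "newtons" is the grip in N (left out, the last holds). Time passes only in rows, so rows that do not move let the fingers close. It gives the time, the measured TCP pose, the force, the opening and the grip force at its end, in the units of the state.
- manip.get_obs(): the state, without advancing time (a new reading comes with each control period).
- vision.camera(name): name is "side" or "top"; returns a dict with "pixels" (384x512x3 uint8, red, green, blue), "fx", "fy", "cx", "cy" (pixels), "R" (3x3) and "t" (3): a world point X has camera coordinates R X + t. Camera axes: x right, y down, z forward; pixel columns grow to the right and rows downward; lengths in m; the calibration is good to about 2 mm. A picture is of the moment at which its call begins. There is no depth.
- order.hand_in(): hands the job in; it is judged then, once.
The state is a dict: "clock": time; "joint_pos": joint angles; "joint_velocities": joint speeds; "tau": joint torques, N m; "position": TCP position; "ee_rot": TCP orientation; "ft_force": force on the tool from outside, world axes, zero at the start; "torque": the same for the moment, N m; "grip_width": opening from 0.0 (shut) to 1.0 (fully open); "grasp_force": force on a finger pad.
Only numpy, scipy, OpenCV 4.12 (cv2) and the standard library are available. Lean on these libraries where they do the work, as an engineer would, in place of code of your own. Each camera call takes 0.05 s, during which the arm holds its last target. There are 200 camera calls.

## Working session

There is one attempt and no reset: what is moved stays moved. The work goes in short steps, Python scripts to look and compute and a tool call to move; the robot and the scene stay as the last step left them, time stands still between calls to the robot, and variables do not carry over. Pictures are saved under pics/ and viewed, at most 14 in all, crops included, and the job is handed in when it is done.

Besides the shell and the picture viewer there is one more tool, called after "Call:" by a JSON object that holds its "api" and its "payload". move_arm: Moves the arm, as the interface text tells. Its arguments: {"type":"object","properties":{"motion":{"type":"array"},"newtons":{"type":"number"}},"required":["motion"]}

```bash
mkdir -p pics; python3 - <<'E'
from workcell import manip, vision
import cv2,numpy as np
for n in("top","side"):
    c=vision.camera(n); cv2.imwrite(f"pics/{n}0.png",cv2.resize(c["pixels"][:,:,::-1],(800,600),interpolation=cv2.INTER_CUBIC))
    np.savez(f"{n}0.npz",**c)
    print(n,c["fx"],c["fy"],c["cx"],c["cy"],(-c["R"].T@c["t"]).round(3),c["R"].round(3).tolist())
print(manip.get_obs())
E
```

```text
top 399.66790375993276 399.66790375993276 254.91863864039405 192.46923589551338 [0.355 0.012 0.923] [[-0.001, -1.0, 0.017], [-0.993, -0.001, -0.119], [0.119, -0.017, -0.993]]
side 446.6484825012022 446.6484825012022 249.1338251006685 193.10425690309154 [0.354 0.667 0.779] [[-0.992, -0.126, -0.002], [-0.091, 0.725, -0.683], [0.088, -0.678, -0.73]]
{'clock': 0.1, 'joint_pos': array([-1.22861106,  0.3328094 , -0.06473976,  1.4608341 ,  0.02160985,
        1.34990231, -0.08851445]), 'joint_velocities': array([-0.00012888, -0.00117289, -0.0021006 , -0.00217567, -0.00064991,
       -0.00042646,  0.00269725]), 'tau': array([ 5.42500948e-04, -6.26738119e+01,  4.86154330e-02, -3.92436826e+01,
        1.63924356e-02,  6.76850555e-03,  4.62305479e-05]), 'position': array([0.22283438, 0.58357589, 0.23060624]), 'ee_rot': array([ 1.81361352e-01,  9.83416323e-01, -6.22340745e-04, -8.79723313e-05]), 'ft_force': array([ 0.56129122, -0.75405943, -0.01801013]), 'torque': array([-0.02342214,  0.00814347,  0.00920894]), 'grasp_force': 0.0, 'grip_width': 1.0028335205730452}
```

View pics/top0.png

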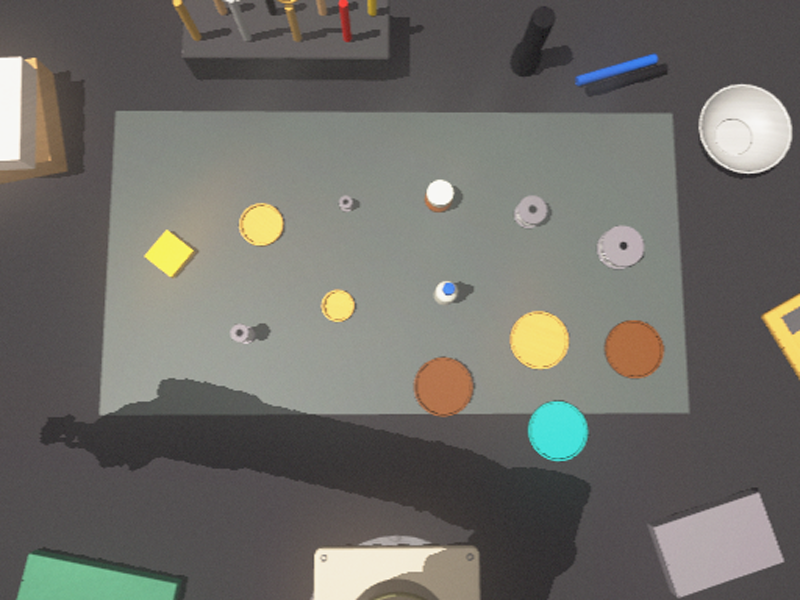

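View pics/side0.png

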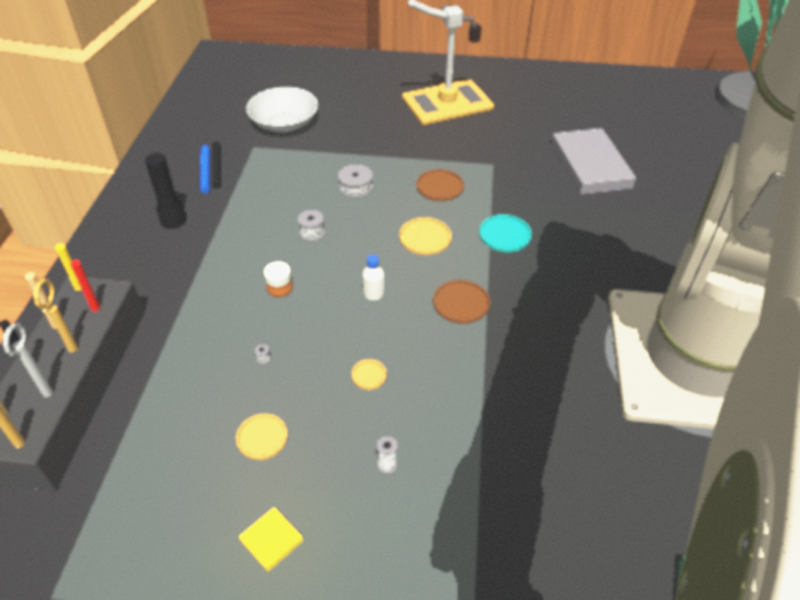

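The top view (800×600 scale) shows the wide spool at (622,247), medium (532,211), slim (241,333) and tiny (346,203). The brass dishes are large (540,340), medium (262,225) and small (338,306). Bystanders are the jar (440,195), bottle (446,292) and pad (170,253). The side view shows the same items, all upright.

```bash
cat > h.py <<'E'
import numpy as np,cv2
def load(n): return dict(np.load(n))
def ray(c,u,v,z):
    o=-c["R"].T@c["t"]; d=c["R"].T@np.array([(u-c["cx"])/c["fx"],(v-c["cy"])/c["fy"],1]); return o+d*(z-o[2])/d[2]
def proj(c,X):
    p=c["R"]@np.array(X)+c["t"]; return p[0]/p[2]*c["fx"]+c["cx"],p[1]/p[2]*c["fy"]+c["cy"]
def tri(c1,p1,c2,p2):
    A=[];b=[]
    for c,p in((c1,p1),(c2,p2)):
        o=-c["R"].T@c["t"]; d=c["R"].T@np.array([(p[0]-c["cx"])/c["fx"],(p[1]-c["cy"])/c["fy"],1]);d/=np.linalg.norm(d)
        P=np.eye(3)-np.outer(d,d);A.append(P);b.append(P@o)
    return np.linalg.lstsq(np.vstack(A),np.hstack(b),rcond=None)[0]
def blob(c,mask,u,v,r):
    """largest blob within r px of (u,v): contour"""
    m=np.zeros(mask.shape,np.uint8); cv2.circle(m,(int(u),int(v)),int(r),1,-1)
    cs,_=cv2.findContours(m*mask.astype(np.uint8),cv2.RETR_EXTERNAL,cv2.CHAIN_APPROX_NONE)
    return max(cs,key=cv2.contourArea) if cs else None
def hsv(c): return cv2.split(cv2.cvtColor(c["pixels"],cv2.COLOR_RGB2HSV))
def bore(c,u,v,r=4):
    """darkness centroid near (u,v), subpixel"""
    g=cv2.cvtColor(c["pixels"],cv2.COLOR_RGB2GRAY).astype(float)
    for _ in range(3):
        ys,xs=np.mgrid[round(v)-r:round(v)+r+1,round(u)-r:round(u)+r+1]; w=g[ys,xs]; w=np.clip(np.percentile(w,60)-w-15,0,None)
        w*=((xs-u)**2+(ys-v)**2<=r*r); u,v=(w*xs).sum()/w.sum(),(w*ys).sum()/w.sum()
    return u,v
E
python3 - <<'E'
from h import *
T,S=load("top0.npz"),load("side0.npz"); k=1/1.5625
for n,a,b,R in(("large",(540,340),(426,236),43),("medium",(262,225),(262,436),32.5),("small",(338,306),(369,374),24)):
    X=[]
    for c,p in((T,a),(S,b)):
        h,s,v=hsv(c); ct=blob(c,(h>15)&(h<32)&(s>90)&(v>100),p[0]*k,p[1]*k,28)
        e=cv2.fitEllipse(ct); q=ray(c,*e[0],.008); X.append(q)
        m=np.array([ray(c,*p_[0],.008) for p_ in ct]); print(n,q.round(4),"r mm",(1e3*np.linalg.norm(m-q,axis=1).mean()).round(1))
for n,a,b,z,r in(("wide",(623,245),(355,174),.026,4),("medium",(533,209),(311,216),.032,4),("slim",(238,333),(387,446),.046,3),("tiny",(346,202),(262,349),.022,3)):
    pt,ps=[bore(c,p[0]*k,p[1]*k,r) for c,p in((T,a),(S,b))]
    print(n,ray(T,*pt,z).round(4),ray(S,*ps,z).round(4),"tri",tri(T,pt,S,ps).round(4))
def crop(c,p,w=16,s=12):
    u,v=int(p[0]*k),int(p[1]*k); return cv2.resize(c["pixels"][v-w:v+w,u-w:u+w,::-1],(190,190),interpolation=cv2.INTER_NEAREST)
r1=np.hstack([crop(T,p) for p in((623,245),(533,209),(238,333),(346,202))]);r2=np.hstack([crop(S,p) for p in((355,174),(311,216),(387,446),(262,349))])
cv2.imwrite("pics/crops.png",np.vstack([r1,r2]))
for n,p,z in(("jar",(440,192),.04),("glue",(448,288),.075),("pad",(170,253),.012)): print(n,ray(T,p[0]*k,p[1]*k,z).round(3))
E
```

```text
large [ 0.4073 -0.2095  0.008 ] r mm 42.2
large [ 0.4077 -0.2057  0.008 ] r mm 44.2
medium [0.5801 0.202  0.008 ] r mm 32.0
medium [0.5805 0.206  0.008 ] r mm 33.1
small [0.4582 0.0865 0.008 ] r mm 23.2
small [0.4587 0.0902 0.008 ] r mm 24.6
wide [ 0.5451 -0.3333  0.026 ] [ 0.5459 -0.3337  0.026 ] tri [ 0.5454 -0.3333  0.0262]
medium [ 0.5981 -0.1994  0.032 ] [ 0.5985 -0.1996  0.032 ] tri [ 0.5983 -0.1994  0.0322]
slim [0.4157 0.2207 0.046 ] [0.4161 0.2214 0.046 ] tri [0.416  0.2209 0.0452]
tiny [0.6113 0.0759 0.022 ] [0.6121 0.0762 0.022 ] tri [0.6118 0.076  0.0216]
jar [ 0.62  -0.064  0.04 ]
glue [ 0.474 -0.07   0.075]
pad [0.535 0.333 0.012]
```

View pics/crops.png

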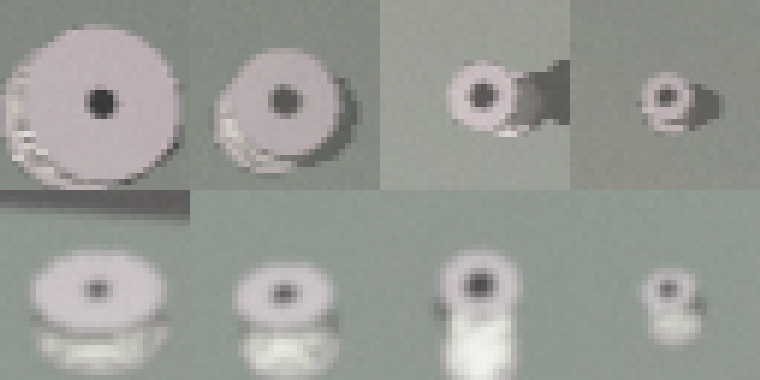

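Spool centres agree across the two views to about 1 mm, and triangulated heights match. The crops show the bores centred. For the dishes I use the top-view values: L (.407,-.210), M (.580,.203), S (.458,.087). I square the tool to the world axes and go over the slim spool.

Call:
{"api": "move_arm", "payload": {"motion": [[[0,0,0.044],[0,0,-0.155],1],[[0,0,0.044],[0,0,-0.155],1],[[0,0,0.044],[0,0,-0.155],1],[[-0.0286,-0.0538,0],[0,0,0],1],[[-0.0286,-0.0538,0],[0,0,0],1],[[-0.0286,-0.0538,0],[0,0,0],1],[[-0.0286,-0.0538,0],[0,0,0],1],[[-0.0286,-0.0538,0],[0,0,0],1],[[-0.0286,-0.0538,0],[0,0,0],1],[[-0.0286,-0.0538,0],[0,0,0],1],[[-0.0286,-0.0538,0],[0,0,0],1],[[-0.0286,-0.0538,0],[0,0,0],1]], "newtons": 40}}

```text
clock: 1.3
position: [0.4166, 0.219, 0.1322]
ee_rot: [-0.0, 1.0, 0.0, -0.0]
ft_force: [0.5, 0.6, 0.3]
grip_width: 1.001
grasp_force: 0.0
```

```bash
cat > go.py <<'E'
import sys,numpy as np
from workcell import manip
from scipy.spatial.transform import Rotation as R
o=manip.get_obs(); r=R.from_quat(o["ee_rot"]); t=np.array([float(a) for a in sys.argv[1:4]])
print("t",round(o["clock"],2),"pos",o["position"].round(4),"w",round(float(o["grip_width"]),3),"F",o["ft_force"].round(1),"grip",round(float(o["grasp_force"]),1))
s=r.inv().apply(t-o["position"])/.75
want=R.from_matrix([[-1,0,0],[0,1,0],[0,0,-1]])
print("shift total",s.round(4),"norm/.0667",round(np.linalg.norm(s)/.0667,1),"turn",((r.inv()*want).as_rotvec()/(np.pi/4)).round(4),"j7",o["joint_pos"][6].round(2))
E
python3 go.py .416 .221 .13
```

```text
t 1.3 pos [0.4166 0.219  0.1322] w 1.001 F [0.5 0.6 0.3] grip 0.0
shift total [0.0008 0.0027 0.003 ] norm/.0667 0.1 turn [ 0.0002 -0.0001  0.0006] j7 1.0
```

Call:
{"api": "move_arm", "payload": {"motion": [[[0,0,0.04],[0,0,0],1],[[0,0,0.04],[0,0,0],1],[[0,0,0.04],[0,0,0],1],[[0,0,0.03],[0,0,0],1],[[0,0,0],[0,0,0],1],[[0,0,0],[0,0,0],1],[[0,0,0],[0,0,0],0]]}}

```text
clock: 2.0
position: [0.4169, 0.2214, 0.0211]
ee_rot: [-0.0, 1.0, 0.001, 0.001]
ft_force: [0.1, 0.4, -0.1]
grip_width: 0.857
grasp_force: 0.0
```

```bash
python3 go.py .416 .221 .018; cat > snap.py <<'E'
import sys,cv2,numpy as np
from workcell import vision
from h import *
# snap name x y z : crops of both cameras around a world point
c=[vision.camera(n) for n in("top","side")]; im=[]
for k in c:
    u,v=[int(round(q)) for q in proj(k,[float(a) for a in sys.argv[2:5]])]; w=48
    p=cv2.copyMakeBorder(k["pixels"],w,w,w,w,cv2.BORDER_CONSTANT)
    im.append(cv2.resize(p[v:v+2*w,u:u+2*w,::-1],(400,400),interpolation=cv2.INTER_CUBIC))
cv2.imwrite(f"pics/{sys.argv[1]}.png",np.hstack(im)); np.savez("T.npz",**c[0]); np.savez("S.npz",**c[1])
E
python3 snap.py slim1 .416 .221 .03
```

```text
t 2.0 pos [0.4169 0.2214 0.0211] w 0.857 F [ 0.1  0.4 -0.1] grip 0.0
shift total [ 0.0013 -0.0005  0.0041] norm/.0667 0.1 turn [0.0015 0.002  0.0005] j7 1.02
```

View pics/slim1.png

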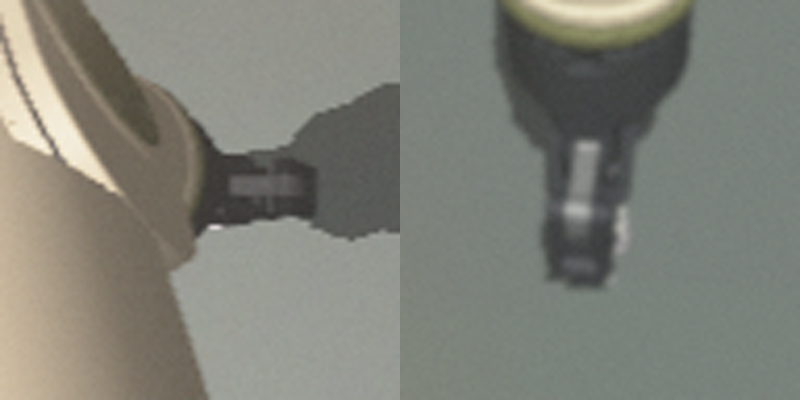

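The gripper straddles the slim spool, whose edge shows beside the near finger. I close and lift.

Call:
{"api": "move_arm", "payload": {"motion": [[[0,0,0],[0,0,0],-1],[[0,0,0],[0,0,0],-1],[[0,0,0],[0,0,0],-1],[[0,0,0],[0,0,0],-1],[[0,0,0],[0,0,0],-1],[[0,0,0],[0,0,0],-1],[[0,0,0],[0,0,0],-1],[[0,0,0],[0,0,0],-1]]}}

```text
clock: 2.9
position: [0.4165, 0.2211, 0.0204]
ee_rot: [-0.0, 1.0, 0.0, 0.0]
ft_force: [-1.2, -1.6, 6.0]
grip_width: 0.287
grasp_force: 39.0
```

Call:
{"api": "move_arm", "payload": {"motion": [[[0,0,-0.02],[0,0,0],-1],[[0,0,-0.04],[0,0,0],-1],[[0,0,-0.02],[0,0,0],-1],[[-0.0111,-0.0357,0],[0,0,0],-1],[[-0.0111,-0.0357,0],[0,0,0],-1],[[-0.0111,-0.0357,0],[0,0,0],-1],[[-0.0111,-0.0357,0],[0,0,0],-1],[[-0.0111,-0.0357,0],[0,0,0],-1],[[0,0,0],[0,0,0],-1],[[0,0,0],[0,0,0],-1],[[0,0,0],[0,0,0],-1]]}}

```text
clock: 4.0
position: [0.4576, 0.0879, 0.0798]
ee_rot: [-0.001, 1.0, 0.0, -0.0]
ft_force: [0.5, 0.3, -0.2]
grip_width: 0.288
grasp_force: 39.4
```

```bash
python3 go.py .458 .087 .0235; python3 snap.py slim2 .458 .087 .05
```

```text
t 4.0 pos [0.4576 0.0879 0.0798] w 0.288 F [ 0.5  0.3 -0.2] grip 39.4
shift total [-0.0005 -0.0012  0.0751] norm/.0667 1.1 turn [ 0.0005 -0.0002  0.0018] j7 1.32
```

View pics/slim2.png

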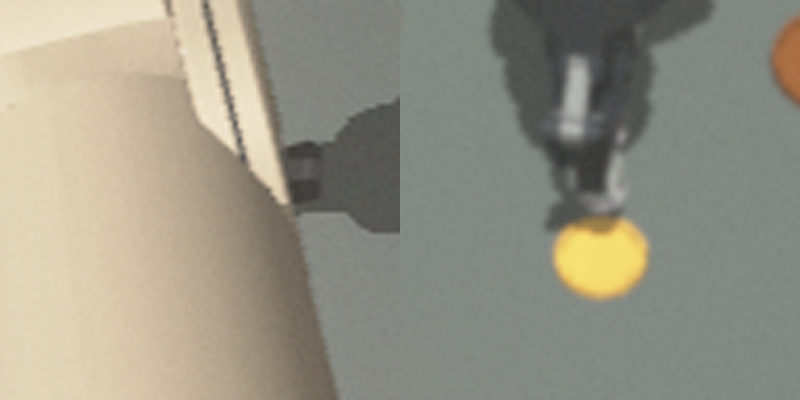

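The side view shows the spool held between the fingers directly above the small dish. I lower and release.

Call:
{"api": "move_arm", "payload": {"motion": [[[0,-0.001,0.03],[0,0,0],-1],[[0,0,0.02],[0,0,0],-1],[[0,0,0.015],[0,0,0],-1],[[0,0,0.006],[0,0,0],-1],[[0,0,0.0035],[0,0,0],-1],[[0,0,0],[0,0,0],-1],[[0,0,0],[0,0,0],-1]]}}

```text
clock: 4.8
position: [0.4582, 0.0864, 0.0244]
ee_rot: [-0.0, 1.0, 0.0, 0.0]
ft_force: [0.9, -0.2, -0.5]
grip_width: 0.29
grasp_force: 39.4
```

Call:
{"api": "move_arm", "payload": {"motion": [[[0,0,0.0012],[0,0,0],-1],[[0,0,0],[0,0,0],-1],[[0,0,0],[0,0,0],-0.2],[[0,0,0],[0,0,0],0],[[0,0,0],[0,0,0],0.5],[[0,0,0],[0,0,0],1],[[0,0,0],[0,0,0],1],[[0,0,0],[0,0,0],1],[[0,0,-0.03],[0,0,0],1],[[0,0,-0.06],[0,0,0],1],[[0,0,-0.06],[0,0,0],1]]}}

```text
clock: 5.9
position: [0.4571, 0.0859, 0.1365]
ee_rot: [-0.0, 1.0, -0.0, -0.001]
ft_force: [0.8, 0.6, -0.6]
grip_width: 0.999
grasp_force: 0.0
```

```bash
python3 go.py .598 -.199 .14
```

```text
t 5.9 pos [0.4571 0.0859 0.1365] w 0.999 F [ 0.8  0.6 -0.6] grip 0.0
shift total [-0.1878 -0.3799 -0.0047] norm/.0667 6.4 turn [-0.001  -0.0021  0.0003] j7 1.3
```

Call:
{"api": "move_arm", "payload": {"motion": [[[-0.0235,-0.0476,0],[0,0,0],1],[[-0.0235,-0.0476,0],[0,0,0],1],[[-0.0235,-0.0476,0],[0,0,0],1],[[-0.0235,-0.0476,0],[0,0,0],1],[[-0.0235,-0.0476,0],[0,0,0],1],[[-0.0235,-0.0476,0],[0,0,0],1],[[-0.0235,-0.0476,0],[0,0,0],1],[[-0.0235,-0.0476,0],[0,0,0],1],[[0,0,0],[0,0,0],1],[[0,0,0],[0,0,0],1],[[0,0,0],[0,0,0],1]]}}

```text
clock: 7.0
position: [0.5988, -0.1981, 0.1352]
ee_rot: [-0.001, 1.0, 0.0, -0.0]
ft_force: [-1.1, 0.3, -0.1]
grip_width: 1.001
grasp_force: 0.0
```

```bash
python3 go.py .598 -.199 .011; python3 snap.py slim3 .458 .087 .03; python3 - <<'E'
from h import *
T,S=load("T.npz"),load("S.npz")
pt=bore(T,*proj(T,(.458,.087,.049)),3); ps=bore(S,*proj(S,(.458,.087,.049)),3)
print(ray(T,*pt,.049),tri(T,pt,S,ps))
E
```

```text
t 7.0 pos [ 0.5988 -0.1981  0.1352] w 1.001 F [-1.1  0.3 -0.1] grip 0.0
shift total [ 0.0011 -0.0013  0.1657] norm/.0667 2.5 turn [ 0.0011 -0.0006  0.0019] j7 1.97
[0.45769085 0.08645372 0.049     ] [0.45802819 0.08648451 0.04877494]
```

View pics/slim3.png

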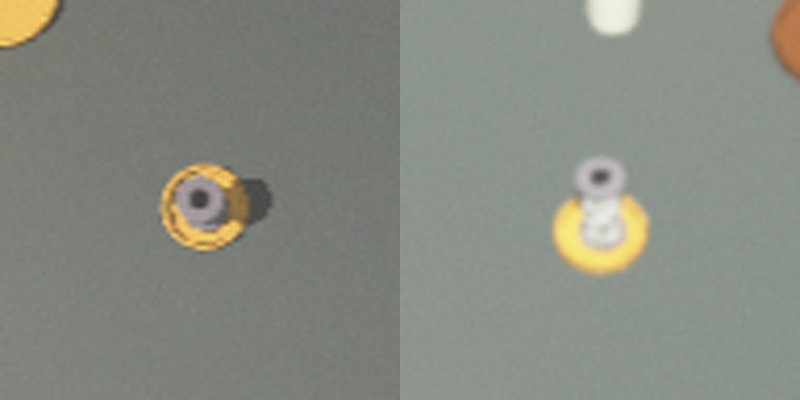

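The slim spool stands centred in the small dish at the right height. Next I descend on the medium spool.

Call:
{"api": "move_arm", "payload": {"motion": [[[0,0,0.05],[0,0,0],1],[[0,0,0.05],[0,0,0],1],[[0,0,0.04],[0,0,0],1],[[0,0,0.025],[0,0,0],1],[[0,0,0],[0,0,0],1],[[0,0,0],[0,0,0],1],[[0,0,0],[0,0,0],-1],[[0,0,0],[0,0,0],-1],[[0,0,0],[0,0,0],-1],[[0,0,0],[0,0,0],-1],[[0,0,0],[0,0,0],-1],[[0,0,0],[0,0,0],-1]]}}

```text
clock: 8.3
position: [0.5996, -0.1994, 0.013]
ee_rot: [-0.0, 1.0, 0.0, 0.001]
ft_force: [-1.2, 1.5, 6.4]
grip_width: 0.485
grasp_force: 39.9
```

Call:
{"api": "move_arm", "payload": {"motion": [[[0,0,-0.02],[0,0,0],-1],[[0,0,-0.04],[0,0,0],-1],[[0,0,-0.04],[0,0,0],-1],[[0,0,-0.04],[0,0,0],-1],[[0,0,-0.01],[0,0,0],-1],[[0,0,0],[0,0,0],-1]]}}

```text
clock: 8.9
position: [0.5997, -0.1996, 0.1261]
ee_rot: [-0.0, 1.0, -0.0, 0.001]
ft_force: [0.8, 0.5, -1.2]
grip_width: 0.488
grasp_force: 40.7
```

Call:
{"api": "move_arm", "payload": {"motion": [[[0.0025,0.0537,0],[0,0,0],-1],[[0.0025,0.0537,0],[0,0,0],-1],[[0.0025,0.0537,0],[0,0,0],-1],[[0.0025,0.0537,0],[0,0,0],-1],[[0.0025,0.0537,0],[0,0,0],-1],[[0.0025,0.0537,0],[0,0,0],-1],[[0.0025,0.0537,0],[0,0,0],-1],[[0.0025,0.0537,0],[0,0,0],-1],[[0.0025,0.0537,0],[0,0,0],-1],[[0.0025,0.0537,0],[0,0,0],-1],[[0,0,0],[0,0,0],-1],[[0,0,0],[0,0,0],-1]]}}

```text
clock: 10.1
position: [0.5789, 0.2042, 0.1226]
ee_rot: [-0.001, 1.0, -0.001, -0.001]
ft_force: [0.7, -1.0, -0.6]
grip_width: 0.487
grasp_force: 40.9
```

```bash
python3 go.py .580 .203 .0165
```

```text
t 10.1 pos [0.5789 0.2042 0.1226] w 0.487 F [ 0.7 -1.  -0.6] grip 40.9
shift total [-0.0018 -0.0015  0.1415] norm/.0667 2.1 turn [-0.0014 -0.003   0.0036] j7 1.26
```

Call:
{"api": "move_arm", "payload": {"motion": [[[-0.0015,-0.001,0.05],[0,0,0],-1],[[0,0,0.05],[0,0,0],-1],[[0,0,0.03],[0,0,0],-1],[[0,0,0.008],[0,0,0],-1],[[0,0,0.0025],[0,0,0],-1],[[0,0,0],[0,0,0],-1],[[0,0,0],[0,0,0],-1],[[0,0,0],[0,0,0],-1]]}}

```text
clock: 10.9
position: [0.5819, 0.2029, 0.0201]
ee_rot: [-0.0, 1.0, 0.0, 0.001]
ft_force: [0.1, -0.1, -0.2]
grip_width: 0.49
grasp_force: 40.9
```

Call:
{"api": "move_arm", "payload": {"motion": [[[0.001,0,0.0025],[0,0,0],-1],[[0,0,0.0015],[0,0,0],-1],[[0,0,0.0005],[0,0,0],-1],[[0,0,0],[0,0,0],-1],[[0,0,0],[0,0,0],-1]]}}

```text
clock: 11.4
position: [0.5804, 0.2028, 0.016]
ee_rot: [-0.0, 1.0, 0.0, 0.0]
ft_force: [-2.5, -1.0, 4.9]
grip_width: 0.488
grasp_force: 41.6
```

Contact is about 5 N, so I release and rise.

Call:
{"api": "move_arm", "payload": {"motion": [[[0,0,0],[0,0,0],0.1],[[0,0,0],[0,0,0],0.5],[[0,0,0],[0,0,0],1],[[0,0,0],[0,0,0],1],[[0,0,0],[0,0,0],1],[[0,0,-0.03],[0,0,0],1],[[0,0,-0.06],[0,0,0],1],[[0,0,-0.06],[0,0,0],1],[[0,0,-0.01],[0,0,0],1],[[0,0,0],[0,0,0],1]]}}

```text
clock: 12.4
position: [0.5815, 0.2031, 0.1374]
ee_rot: [-0.0, 1.0, 0.001, 0.002]
ft_force: [0.3, -0.1, -0.5]
grip_width: 0.999
grasp_force: 0.0
```

```bash
python3 go.py .545 -.333 .136
```

```text
t 12.4 pos [0.5815 0.2031 0.1374] w 0.999 F [ 0.3 -0.1 -0.5] grip 0.0
shift total [ 4.890e-02 -7.148e-01  4.000e-04] norm/.0667 10.7 turn [0.0023 0.0042 0.0006] j7 1.25
```

Call:
{"api": "move_arm", "payload": {"motion": [[[0.004,-0.0596,0],[0,0,0],1],[[0.004,-0.0596,0],[0,0,0],1],[[0.004,-0.0596,0],[0,0,0],1],[[0.004,-0.0596,0],[0,0,0],1],[[0.004,-0.0596,0],[0,0,0],1],[[0.004,-0.0596,0],[0,0,0],1],[[0.004,-0.0596,0],[0,0,0],1],[[0.004,-0.0596,0],[0,0,0],1],[[0.004,-0.0596,0],[0,0,0],1],[[0.004,-0.0596,0],[0,0,0],1],[[0.004,-0.0596,0],[0,0,0],1],[[0.004,-0.0596,0],[0,0,0],1]]}}

```text
clock: 13.6
position: [0.5435, -0.335, 0.1335]
ee_rot: [-0.0, 1.0, 0.001, -0.001]
ft_force: [0.6, -0.4, 0.1]
grip_width: 0.999
grasp_force: 0.0
```

Call:
{"api": "move_arm", "payload": {"motion": [[[0,0,0],[0,0,0],1],[[0,0,0],[0,0,0],1]]}}

```text
clock: 13.8
position: [0.5433, -0.3346, 0.1334]
ee_rot: [0.001, 1.0, 0.0, -0.001]
ft_force: [0.3, 0.1, -1.3]
grip_width: 1.002
grasp_force: 0.0
```

```bash
python3 go.py .545 -.333 .004; python3 snap.py med3 .58 .203 .02; python3 - <<'E'
from h import *
T,S=load("T.npz"),load("S.npz")
X=(.581,.203,.035);pt=bore(T,*proj(T,X),4); ps=bore(S,*proj(S,X),4)
print(ray(T,*pt,.035),tri(T,pt,S,ps))
E
```

```text
t 13.8 pos [ 0.5433 -0.3346  0.1334] w 1.002 F [ 0.3  0.1 -1.3] grip 0.0
shift total [-0.0028  0.002   0.1726] norm/.0667 2.6 turn [ 0.0009 -0.0037 -0.0027] j7 2.23
[0.57859044 0.20322566 0.035     ] [0.57897421 0.20332438 0.03469763]
```

View pics/med3.png

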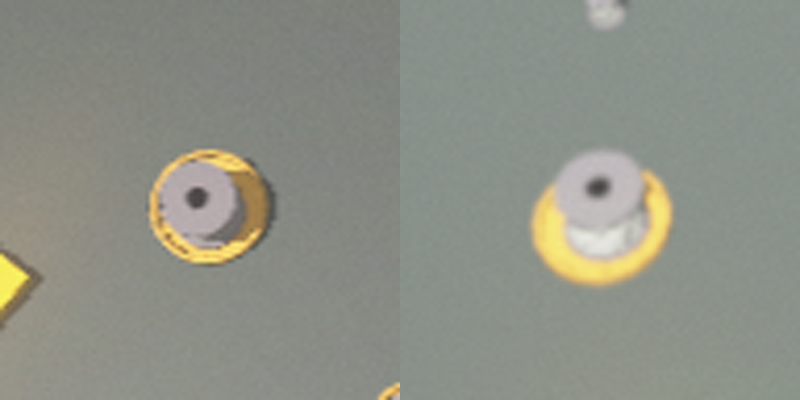

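The medium spool stands in its dish, centred and flat. Next I descend on the wide spool.

Call:
{"api": "move_arm", "payload": {"motion": [[[-0.0025,0.002,0.05],[0,0,0],1],[[0,0,0.05],[0,0,0],1],[[0,0,0.04],[0,0,0],1],[[0,0,0.02],[0,0,0],1],[[0,0,0.01],[0,0,0],1],[[0,0,0],[0,0,0],1],[[0,0,0],[0,0,0],1]]}}

```text
clock: 14.6
position: [0.5474, -0.3325, 0.0094]
ee_rot: [-0.0, 1.0, -0.0, 0.001]
ft_force: [-0.4, 0.7, 0.5]
grip_width: 0.998
grasp_force: 0.0
```

Call:
{"api": "move_arm", "payload": {"motion": [[[0,0,0.006],[0,0,0],1],[[0,0,0],[0,0,0],1],[[0,0,0],[0,0,0],-1],[[0,0,0],[0,0,0],-1],[[0,0,0],[0,0,0],-1],[[0,0,0],[0,0,0],-1],[[0,0,0],[0,0,0],-1],[[0,0,0],[0,0,0],-1]], "newtons": 50}}

```text
clock: 15.4
position: [0.5469, -0.3325, 0.0043]
ee_rot: [-0.0, 1.0, -0.0, 0.0]
ft_force: [-0.6, 0.3, 6.6]
grip_width: 0.707
grasp_force: 54.0
```

```bash
python3 snap.py wide1 .545 -.333 .02
```

```text
(no output)
```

View pics/wide1.png

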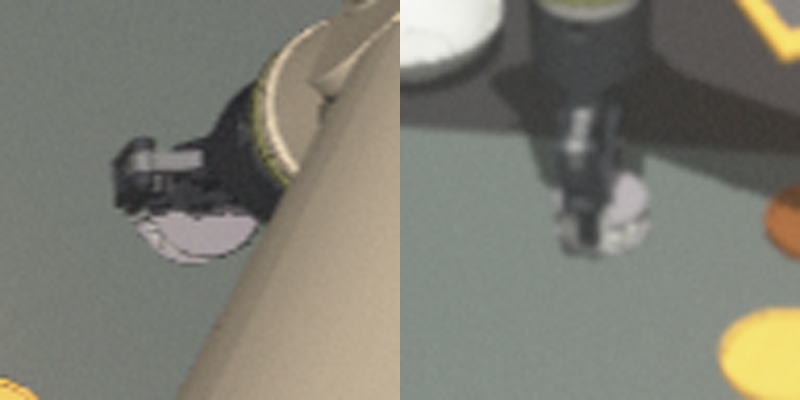

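The wide spool is gripped, with opening 0.707 (about 60 mm). I lift and carry it.

Call:
{"api": "move_arm", "payload": {"motion": [[[0,0,-0.02],[0,0,0],-1],[[0,0,-0.04],[0,0,0],-1],[[0,0,-0.03],[0,0,0],-1],[[0.0368,0.0327,0],[0,0,0],-1],[[0.0368,0.0327,0],[0,0,0],-1],[[0.0368,0.0327,0],[0,0,0],-1],[[0.0368,0.0327,0],[0,0,0],-1],[[0.0368,0.0327,0],[0,0,0],-1],[[0,0,0],[0,0,0],-1],[[0,0,0],[0,0,0],-1],[[0,0,0],[0,0,0],-1]]}}

```text
clock: 16.6
position: [0.4093, -0.2103, 0.0717]
ee_rot: [-0.0, 1.0, -0.0, 0.001]
ft_force: [-0.8, 0.1, -0.9]
grip_width: 0.706
grasp_force: 54.7
```

```bash
python3 go.py .409 -.210 .0085;  python3 snap.py wide2 .407 -.21 .04
```

```text
t 16.6 pos [ 0.4093 -0.2103  0.0717] w 0.706 F [-0.8  0.1 -0.9] grip 54.7
shift total [0.0006 0.0004 0.0843] norm/.0667 1.3 turn [-0.0006  0.0019  0.0002] j7 2.03
```

View pics/wide2.png

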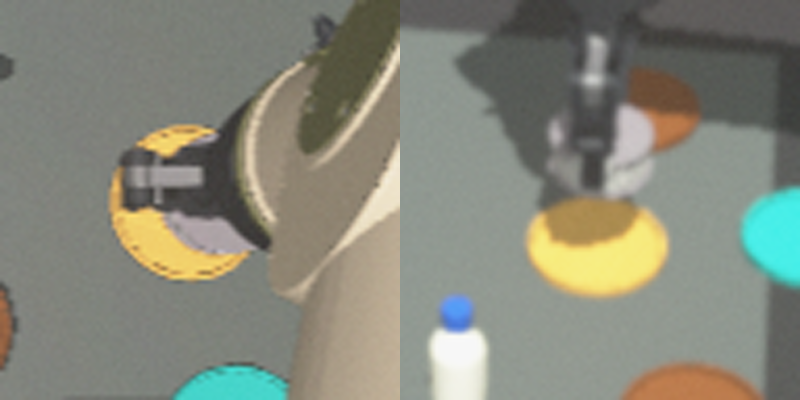

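The wide spool is held level over the large dish, with the near fingertip ending above its underside. I lower it.

Call:
{"api": "move_arm", "payload": {"motion": [[[0,0,0.03],[0,0,0],-1],[[0,0,0.03],[0,0,0],-1],[[0,0,0.015],[0,0,0],-1],[[0,0,0.004],[0,0,0],-1],[[0,0,0.002],[0,0,0],-1],[[0,0,0],[0,0,0],-1],[[0,0,0],[0,0,0],-1]]}}

```text
clock: 17.4
position: [0.409, -0.2099, 0.011]
ee_rot: [-0.0, 1.0, -0.0, 0.001]
ft_force: [-0.5, -0.5, -0.9]
grip_width: 0.702
grasp_force: 54.7
```

Call:
{"api": "move_arm", "payload": {"motion": [[[0,0,0.0025],[0,0,0],-1],[[0,0,0.0013],[0,0,0],-1],[[0,0,0.0005],[0,0,0],-1],[[0,0,0],[0,0,0],-1],[[0,0,0],[0,0,0],-1]]}}

```text
clock: 17.9
position: [0.4086, -0.2096, 0.0072]
ee_rot: [-0.0, 1.0, 0.0, 0.0]
ft_force: [-0.6, 1.3, 4.1]
grip_width: 0.703
grasp_force: 55.2
```

Call:
{"api": "move_arm", "payload": {"motion": [[[0,0,0],[0,0,0],0.6],[[0,0,0],[0,0,0],1],[[0,0,0],[0,0,0],1],[[0,0,0],[0,0,0],1],[[0,0,0],[0,0,0],1],[[0,0,-0.03],[0,0,0],1],[[0,0,-0.05],[0,0,0],1],[[0,0,-0.06],[0,0,0],1],[[0,0,-0.04],[0,0,0],1],[[0,0,0],[0,0,0],1]]}}

```text
clock: 18.9
position: [0.4107, -0.2105, 0.1459]
ee_rot: [-0.0, 1.0, -0.0, 0.003]
ft_force: [-0.2, 0.5, -0.3]
grip_width: 1.001
grasp_force: 0.0
```

```bash
python3 go.py .612 .076 .14
```

```text
t 18.9 pos [ 0.4107 -0.2105  0.1459] w 1.001 F [-0.2  0.5 -0.3] grip 0.0
shift total [-0.2684  0.382   0.0095] norm/.0667 7.0 turn [-0.001   0.0089  0.0003] j7 1.97
```

Call:
{"api": "move_arm", "payload": {"motion": [[[-0.03,0.0424,0],[0,0,0],1],[[-0.03,0.0424,0],[0,0,0],1],[[-0.03,0.0424,0],[0,0,0],1],[[-0.03,0.0424,0],[0,0,0],1],[[-0.03,0.0424,0],[0,0,0],1],[[-0.03,0.0424,0],[0,0,0],1],[[-0.03,0.0424,0],[0,0,0],1],[[-0.03,0.0424,0],[0,0,0],1],[[-0.03,0.0424,0],[0,0,0],1],[[0,0,0],[0,0,0],1],[[0,0,0],[0,0,0],1],[[0,0,0],[0,0,0],1]]}}

```text
clock: 20.1
position: [0.6104, 0.0754, 0.1414]
ee_rot: [0.0, 1.0, -0.0, -0.001]
ft_force: [-0.4, -1.0, 0.7]
grip_width: 0.999
grasp_force: 0.0
```

```bash
python3 go.py .612 .076 .007; python3 snap.py wide3 .407 -.21 .02; python3 - <<'E'
from h import *
T,S=load("T.npz"),load("S.npz")
X=(.407,-.21,.029);pt=bore(T,*proj(T,X),4); ps=bore(S,*proj(S,X),4)
print(ray(T,*pt,.029),tri(T,pt,S,ps))
E
```

```text
t 20.1 pos [0.6104 0.0754 0.1414] w 0.999 F [-0.4 -1.   0.7] grip 0.0
shift total [-0.0024  0.0009  0.1792] norm/.0667 2.7 turn [-0.0009 -0.0013 -0.001 ] j7 1.47
[ 0.40700288 -0.2091346   0.029     ] [ 0.40713626 -0.2090235   0.02944944]
```

View pics/wide3.png

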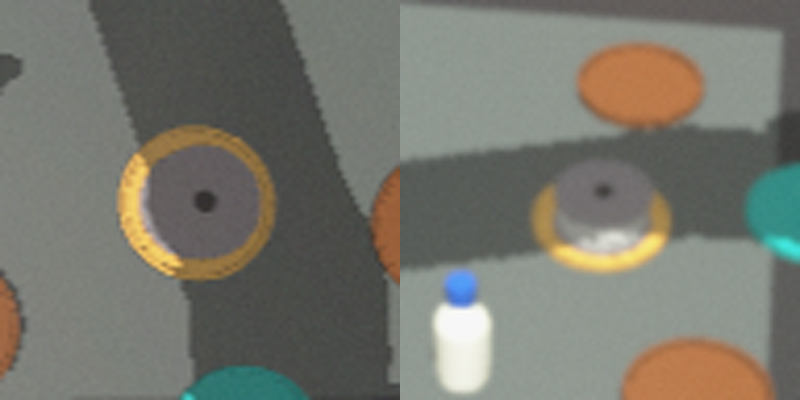

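The wide spool is flat and centred in the large dish, top at 29 mm. Next is the tiny spool.

Call:
{"api": "move_arm", "payload": {"motion": [[[-0.001,0,0.05],[0,0,0],1],[[0,0,0.05],[0,0,0],1],[[0,0,0.05],[0,0,0],1],[[0,0,0.024],[0,0,0],1],[[0,0,0],[0,0,0],1],[[0,0,0],[0,0,0],1],[[0,0,0],[0,0,0],1]]}}

```text
clock: 20.9
position: [0.6127, 0.0765, 0.0134]
ee_rot: [0.0, 1.0, 0.0, 0.001]
ft_force: [0.7, -0.0, 0.6]
grip_width: 1.001
grasp_force: 0.0
```

Lower about 5 mm more, then close.

Call:
{"api": "move_arm", "payload": {"motion": [[[0,0,0.007],[0,0,0],1],[[0,0,0],[0,0,0],1],[[0,0,0],[0,0,0],-1],[[0,0,0],[0,0,0],-1],[[0,0,0],[0,0,0],-1],[[0,0,0],[0,0,0],-1],[[0,0,0],[0,0,0],-1],[[0,0,0],[0,0,0],-1],[[0,0,0],[0,0,0],-1],[[0,0,0],[0,0,0],-1],[[0,0,0],[0,0,0],-1]], "newtons": 30}}

```text
clock: 22.0
position: [0.6117, 0.0767, 0.0065]
ee_rot: [-0.0, 1.0, 0.0, 0.0]
ft_force: [0.4, -0.7, 3.1]
grip_width: 0.217
grasp_force: 29.4
```

Call:
{"api": "move_arm", "payload": {"motion": [[[0,0,-0.02],[0,0,0],-1],[[0,0,-0.05],[0,0,0],-1],[[0,0,-0.05],[0,0,0],-1],[[0,0,-0.05],[0,0,0],-1],[[0,0,-0.02],[0,0,0],-1],[[0,0,0],[0,0,0],-1]]}}

```text
clock: 22.6
position: [0.6129, 0.0767, 0.1519]
ee_rot: [-0.0, 1.0, 0.001, 0.002]
ft_force: [0.3, 0.6, -0.8]
grip_width: 0.218
grasp_force: 29.4
```

```bash
python3 go.py .407 -.209 .148
```

```text
t 22.6 pos [0.6129 0.0767 0.1519] w 0.218 F [ 0.3  0.6 -0.8] grip 29.4
shift total [ 0.2747 -0.3809  0.0035] norm/.0667 7.0 turn [0.0017 0.0058 0.0004] j7 1.47
```

Call:
{"api": "move_arm", "payload": {"motion": [[[0.0305,-0.0423,0],[0,0,0],-1],[[0.0305,-0.0423,0],[0,0,0],-1],[[0.0305,-0.0423,0],[0,0,0],-1],[[0.0305,-0.0423,0],[0,0,0],-1],[[0.0305,-0.0423,0],[0,0,0],-1],[[0.0305,-0.0423,0],[0,0,0],-1],[[0.0305,-0.0423,0],[0,0,0],-1],[[0.0305,-0.0423,0],[0,0,0],-1],[[0.0305,-0.0423,0],[0,0,0],-1],[[0,0,0],[0,0,0],-1],[[0,0,0],[0,0,0],-1],[[0,0,0],[0,0,0],-1]]}}

```text
clock: 23.8
position: [0.4061, -0.208, 0.1482]
ee_rot: [-0.001, 1.0, 0.0, -0.001]
ft_force: [0.4, 0.6, 0.1]
grip_width: 0.22
grasp_force: 29.4
```

```bash
python3 go.py .407 -.209 .0355
```

```text
t 23.8 pos [ 0.4061 -0.208   0.1482] w 0.22 F [0.4 0.6 0.1] grip 29.4
shift total [-0.0014 -0.0014  0.1502] norm/.0667 2.3 turn [ 0.0004 -0.0013  0.0023] j7 1.96
```

Call:
{"api": "move_arm", "payload": {"motion": [[[-0.001,-0.001,0.05],[0,0,0],-1],[[0,0,0.05],[0,0,0],-1],[[0,0,0.03],[0,0,0],-1],[[0,0,0.012],[0,0,0],-1],[[0,0,0.002],[0,0,0],-1],[[0,0,0],[0,0,0],-1],[[0,0,0],[0,0,0],-1]]}}

```text
clock: 24.5
position: [0.4076, -0.2098, 0.0419]
ee_rot: [-0.0, 1.0, -0.0, 0.001]
ft_force: [-0.2, -0.3, 0.3]
grip_width: 0.212
grasp_force: 29.4
```

```bash
python3 go.py .407 -.209 .0355;python3 snap.py tiny2 .407 -.209 .03
```

```text
t 24.5 pos [ 0.4076 -0.2098  0.0419] w 0.212 F [-0.2 -0.3  0.3] grip 29.4
shift total [0.0008 0.0011 0.0085] norm/.0667 0.1 turn [-0.0003  0.0025  0.0009] j7 2.07
```

View pics/tiny2.png

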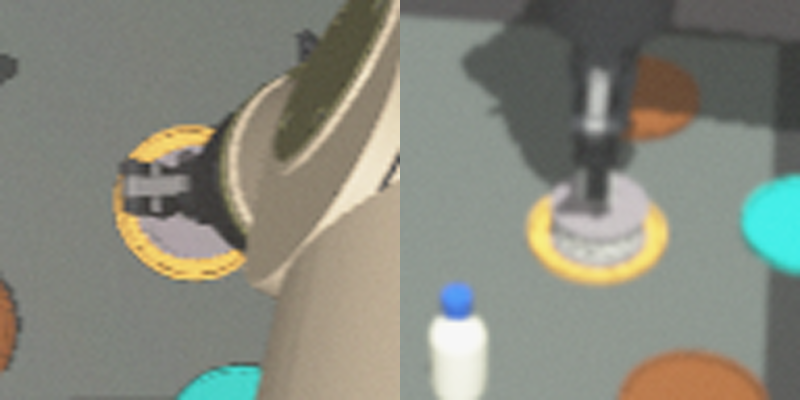

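The tiny spool is over the middle of the wide one, hidden behind the near finger. I make the last few millimetres slowly.

Call:
{"api": "move_arm", "payload": {"motion": [[[0,0.001,0.0045],[0,0,0],-1],[[0,0,0.0025],[0,0,0],-1],[[0,0,0.001],[0,0,0],-1],[[0,0,0],[0,0,0],-1],[[0,0,0],[0,0,0],-1]]}}

```text
clock: 25.1
position: [0.4068, -0.2088, 0.0353]
ee_rot: [-0.0, 1.0, 0.0, 0.0]
ft_force: [-3.4, 2.2, 10.6]
grip_width: 0.22
grasp_force: 30.4
```

Contact is about 10 N, so I ease back slightly, release, and rise.

Call:
{"api": "move_arm", "payload": {"motion": [[[0,0,-0.0007],[0,0,0],-1],[[0,0,0],[0,0,0],-0.4],[[0,0,0],[0,0,0],0],[[0,0,0],[0,0,0],0.5],[[0,0,0],[0,0,0],1],[[0,0,0],[0,0,0],1],[[0,0,0],[0,0,0],1],[[0,0,-0.03],[0,0,0],1],[[0,0,-0.06],[0,0,0],1],[[0,0,-0.06],[0,0,0],1],[[0,0,-0.06],[0,0,0],1],[[0,0,0],[0,0,0],1]]}}

```text
clock: 26.3
position: [0.4093, -0.2101, 0.1984]
ee_rot: [-0.0, 1.0, -0.001, 0.005]
ft_force: [1.0, -0.7, -0.1]
grip_width: 1.0
grasp_force: 0.0
```

Call:
{"api": "move_arm", "payload": {"motion": [[[-0.03,0.05,0],[0,0,0],1],[[-0.03,0.05,0],[0,0,0],1],[[-0.03,0.05,0],[0,0,0],1],[[-0.03,0.05,0],[0,0,0],1],[[-0.03,0.05,0],[0,0,0],1],[[-0.03,0.05,0],[0,0,0],1],[[-0.03,0.05,0],[0,0,0],1],[[0,0,0],[0,0,0],1],[[0,0,0],[0,0,0],1],[[0,0,0],[0,0,0],1]]}}

```text
clock: 27.3
position: [0.5636, 0.0523, 0.1925]
ee_rot: [0.001, 1.0, -0.0, -0.0]
ft_force: [0.1, -1.0, -0.4]
grip_width: 0.999
grasp_force: 0.0
```

```bash
python3 snap.py tiny3 .407 -.209 .03; python3 - <<'E'
from h import *
T,S=load("T.npz"),load("S.npz")
for n,X,r in(("tiny",(.407,-.209,.051),3),("slim",(.458,.087,.049),3),("medium",(.579,.203,.035),4)):
    pt=bore(T,*proj(T,X),r); ps=bore(S,*proj(S,X),r); print(n,tri(T,pt,S,ps).round(4))
k=1/1.5625
cv2.imwrite("pics/end.png",cv2.resize(T["pixels"][:,:,::-1],(800,600)))
E
```

```text
tiny [ 0.4071 -0.2082  0.0521]h.py:24: RuntimeWarning: invalid value encountered in scalar divide
  w*=((xs-u)**2+(ys-v)**2<=r*r); u,v=(w*xs).sum()/w.sum(),(w*ys).sum()/w.sum()
Traceback (most recent call last):
  File "h.py", line 23, in bore
    ys,xs=np.mgrid[round(v)-r:round(v)+r+1,round(u)-r:round(u)+r+1]; w=g[ys,xs]; w=np.clip(np.percentile(w,60)-w-15,0,None)
                   ~~~~~^^^
ValueError: cannot convert float NaN to integer
```

View pics/tiny3.png

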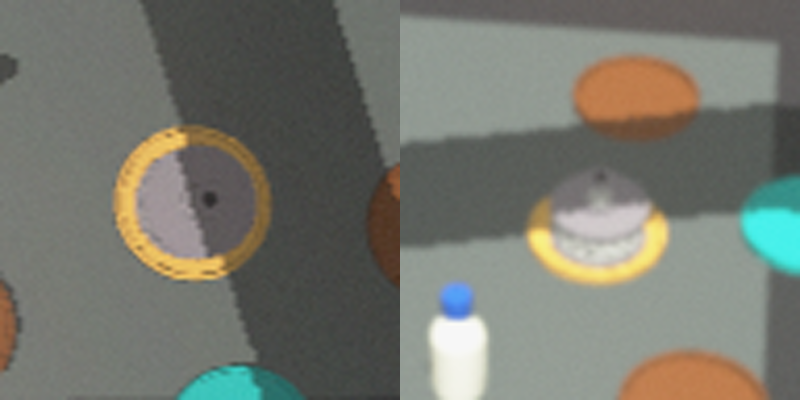

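The tiny spool stands on the middle of the wide one, its bore at (.407,-.208,.052) against an expected height of .051. The slim and medium spools were checked after their releases, and nothing has gone near them since. I hand in.

```bash
python3 -c "
from workcell import order
print(order.hand_in())"
```

```text
the job is handed in; nothing more can be done
None
```

All four spools were placed as asked and the job was handed in at about 27 s; camera checks after each release showed them centred and at the right height, but hand-in returned no verdict.

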